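# Touch off a mould half with three feelers

### The arm

A 6-joint arm with a two-finger parallel gripper is mounted at the origin on the work surface. World frame = base frame: x ahead of the robot, y to its left, z up, the work surface at z = 0. Lengths are in m, angles in rad, forces in N, time in s.
With the tool pointing down it reaches from about 0.35 to 0.85 m from the base axis. Payload 8.1 kg.
Tool frame: the origin (TCP) lies on the mounting face of the last link; the fingertips stand 186 mm ahead of it and the grasp point (between the pads) lies 167 mm ahead of it; z points along the fingers, y is the line along which they close (so a half turn about z gives the same grasp; the last joint's range is limited). The gripper opens to 93 mm and grips with 3 to 60 N. Pads are 15 mm wide; open, the fingers measure 128 mm over their backs; the gripper's body (75 mm by 188 mm) begins 65 mm behind the grasp point.
Start: joints at [-1.364, 0.13, 1.488, -0, 1.523, -0.085], TCP at [0.173, -0.575, 0.405] pointing down, gripper open.
Joint ranges: [-2.96, 2.96], [-0.89, 2.26], [0.02, 2.5], [-1.34, 4.48], [0, 2.73], [-2.66, 2.66]. Speed limits (rad/s): [2.39, 2.39, 2.79, 3.14, 3.14, 3.14].

### API

Orientations are given as a rotation vector (axis times angle).
In Python, from plant import read_state, read_camera, camera_params, close_job gives the robot as it stands. The module is installed in compiled form; this text tells all that it offers.
- The arm moves only by the tool servo_tool, never from a script. Its argument "increments" is a list of rows, each an object with "slide": the shift along the tool's x, y, z in mm, a list of three; "dr": the turn, a rotation vector about the tool's x, y, z in rad, a list of three; "jaw": the closure, from 0 (fully open) to 1 (shut). In form: [{"slide": [x, y, z], "dr": [ax, ay, az], "jaw": jaw}, ...]. A call has 1 to 20 rows; each row is the pose to reach, as a shift and turn from the pose commanded when the call began, along the tool's axes at that moment; what a row does not reach only later rows make up. A row lasts 1/10 s, in which the tool goes at most 50 mm and 8.59 degrees, less where a joint would pass 70% of its speed; a pose out of reach is approached as far as the arm can. A call with a gripper value outside its range is refused whole. The fingers move at their own pace and stop on an object; "force" is the grip in N (left out, the last holds). Time passes only in rows, so rows that repeat a pose let the fingers close. It gives the time, the measured TCP pose, the force, the opening and the grip force at its end, in the units of the state.
- read_state(): the state, without advancing time (a new reading comes with each control period).
- read_camera(name): name is "side" or "top"; returns (picture, depth): 400x640x3 uint8, red, green, blue; 400x640 float32, m along the optical axis (not along the pixel's ray), 0 where there is no reading.
- camera_params(name): a dict with "fx", "fy", "cx", "cy" (pixels), "k1" (the pictures are not rectified: a ray, as slopes to the right and down, at radius r is drawn at 1 + k1 r^2 times it, then the intrinsics apply), "rvec" (rotation vector, rad) and "tvec" (3), from world to camera coordinates, as OpenCV has them. Camera axes: x right, y down, z forward; pixel columns grow to the right and rows downward; lengths in m; the calibration is good to about 2 mm. A picture is of the moment at which its call begins. camera_params takes no time and is no camera call.
- close_job(): hands the job in; it is judged then, once.
The state is a dict: "t": time; "q": joint angles; "dq": joint speeds; "joint_torque": joint torques, N m; "tool_pos": TCP position; "orientation": TCP orientation; "force": force on the tool from outside, world axes, zero at the start; "wrist_torque": the same for the moment, N m; "opening": finger opening in m; "gripper_force": force on a finger pad.
Only numpy, scipy, OpenCV 4.12 (cv2) and the standard library are available. Lean on these libraries where they do the work, as an engineer would, in place of code of your own. Each camera call takes 0.05 s, during which the arm holds its last target. There are 200 camera calls.

### The job

Before the casting mould is worked on, touch it off in its locating fixture: push each of the three sliding feelers forward by the upright tab at its back until its rounded tip just touches the side of the steel mould, and leave all three there, touching. Do it gently enough that the mould is not shifted on the plate, and leave the other things on the bench alone.

Things in the scene. Friction and masses are not known exactly. Their poses are not given: they have to be found in the camera images.
- fixture: Dark steel L-shaped plate 12 mm thick, fixed, with a grey guide block per feeler (34 mm wide, top 52 mm above the bench). Origin on the bench under the middle of the mould's place; x away from the robot (turned up to 0.35 rad), y left, z up. Plate spans x -170 to 80 at y -75 to 75 mm, and x -60 to 80 at y 75 to 185 mm.
- mould: Half of a casting mould: plain steel block, 90 (its x) x 120 (its y) x 45 mm high, two brass pins on top, about 4 kg, loose on the plate; over about 10 N near one end can shift it. Origin in the middle of its underside, 12 mm above the bench. Up to 0.12 rad askew and 10 mm off the fixture's origin. Side facing the robot at its x = -45 mm, left end at its y = +60 mm.
- mould_pin (a point): Centre of the top of the mould's far left brass pin (10 mm thick, 8 mm tall), at x +32, y +46, z +53 mm in the mould's frame; it shows whether the mould has been turned.
- feeler_left (a joint): Travel of the left of the two feelers on the robot's side of the mould, at y = +35 mm of the fixture; slides along the fixture's +x, away from the robot, towards the mould's side at x = -45 mm. In m: 0 fully drawn back, up to 0.050 fully forward, growing towards the mould; it starts between 0 and 0.008. A push of about 2 N slides it and it stays wherever it is left. It meets the mould somewhere between 0.015 and 0.046.
- feeler_left_tip (a point): Foremost point of that feeler's rounded tip (steel rod 12 mm thick), 37 mm above the bench, at x, y = -75, +35 mm of the fixture when the joint reads 0. Its x axis is the sliding direction.
- feeler_left_tab (a point): Middle of the back face (the face to push on) of that feeler's upright aluminium tab, 70 mm above the bench and 85 mm behind the tip. The tab is 10 mm thick, 32 mm wide and stands from 18 to 85 mm above the bench; its back is free. Its x axis is the sliding direction.
- feeler_right (a joint): Travel of the right of the two feelers on the robot's side of the mould, at y = -35 mm of the fixture; slides along the fixture's +x, away from the robot, towards the mould's side at x = -45 mm. In m: 0 fully drawn back, up to 0.050 fully forward, growing towards the mould; it starts between 0 and 0.008. A push of about 2 N slides it and it stays wherever it is left. It meets the mould somewhere between 0.015 and 0.046.
- feeler_right_tip (a point): Foremost point of that feeler's rounded tip (steel rod 12 mm thick), 37 mm above the bench, at x, y = -75, -35 mm of the fixture when the joint reads 0. Its x axis is the sliding direction.
- feeler_right_tab (a point): Middle of the back face (the face to push on) of that feeler's upright aluminium tab, 70 mm above the bench and 85 mm behind the tip. The tab is 10 mm thick, 32 mm wide and stands from 18 to 85 mm above the bench; its back is free. Its x axis is the sliding direction.
- feeler_end (a joint): Travel of the single feeler at the mould's left end, at x = 0 of the fixture; slides along the fixture's -y, to the robot's right, towards the mould's end at y = +60 mm. In m: 0 fully drawn back, up to 0.050 fully forward, growing towards the mould; it starts between 0 and 0.008. A push of about 2 N slides it and it stays wherever it is left. It meets the mould somewhere between 0.015 and 0.046.
- feeler_end_tip (a point): Foremost point of that feeler's rounded tip (steel rod 12 mm thick), 37 mm above the bench, at x, y = 0, +92 mm of the fixture when the joint reads 0. Its x axis is the sliding direction.
- feeler_end_tab (a point): Middle of the back face (the face to push on) of that feeler's upright aluminium tab, 70 mm above the bench and 85 mm behind the tip. The tab is 10 mm thick, 32 mm wide and stands from 18 to 85 mm above the bench; its back is free. Its x axis is the sliding direction.
- stamp: Bystander: small wooden stamp 40 x 40 x 30 mm, lying on the fixture plate beside the end feeler. Not to be disturbed.
- block_a: Bystander: reddish block 70 x 50 x 35 mm on the bench, left. Not to be disturbed.
- block_b: Bystander: pale wooden block 60 x 60 x 35 mm on the bench, left. Not to be disturbed.
- block_c: Bystander: brown wooden block 80 x 50 x 30 mm on the bench, left. Not to be disturbed.
- mallet: Bystander: hammer lying on the bench, right. Not to be disturbed.
- brush: Bystander: brush lying on the bench, near right. Not to be disturbed.
- tin: Bystander: can, 66 mm thick, 100 mm high, on the bench, right. Not to be disturbed.
Things that resemble listed ones, but are neither listed nor needed, are in the scene too. Leave any brown or pink look-alike of the mould alone.

How it is judged:
At the end, for the whole second after the job is handed in: All three feeler tips are left touching the mould (each within 2.5 mm of its side), with feelers and mould at rest and the mould not shifted by more than 4 mm from where it lay (x of each of feeler_left_tip, feeler_right_tip in the frame of mould above -0.0475 m and y of feeler_end_tip in the frame of mould below 0.0625 m and linear speed of mould below 0.01 m/s and velocity of joint feeler_left between -0.005 and 0.005 m/s and velocity of joint feeler_right between -0.005 and 0.005 m/s and velocity of joint feeler_end between -0.005 and 0.005 m/s).
It fails at once if the mould (its middle or its pin) is shifted by more than 4 mm (distance of any of mould, mould_pin from where it was at the start of the episode above 0.004 m).
It fails at once if a bystander is moved by more than 20 mm (distance of any of stamp, block_a, block_b, block_c, mallet, brush, tin from where it was at the start of the episode above 0.02 m).
It also fails if it takes over 54 s, if anything falls off the work surface, if the arm or the gripper's body presses on something with over 40 N, if the wrist force passes 120 N, or if a joint passes its speed limit or range.

## Working session

There is one attempt and no reset: what is moved stays moved. The work goes in short steps, Python scripts to look and compute and a tool call to move; the robot and the scene stay as the last step left them, time stands still between calls to the robot, and variables do not carry over. Pictures are saved under pics/ and viewed, at most 10 in all, crops included, and the job is handed in when it is done.

Besides the shell and the picture viewer there is one more tool, called after "Call:" in YAML: its name, and indented under it one key for each argument. servo_tool: Moves the arm, as the interface text tells. Its arguments: {"type":"object","properties":{"increments":{"type":"array"},"force":{"type":"number"}},"required":["increments"]}

```bash
mkdir -p pics; cat > h.py <<'E'
import numpy as np, cv2
from plant import *
def cam(n):
    p=camera_params(n); R=cv2.Rodrigues(np.array(p['rvec'],float))[0]; t=np.array(p['tvec'],float)
    K=np.array([[p['fx'],0,p['cx']],[0,p['fy'],p['cy']],[0,0,1]]); return p,R,t,K
def undist(n,uv):
    p,R,t,K=cam(n); return cv2.undistortPoints(np.array(uv,float).reshape(-1,1,2),K,np.array([p['k1'],0,0,0,0.])).reshape(-1,2)
def ray_plane(n,uv,z):
    p,R,t,K=cam(n); s=undist(n,uv); d=np.c_[s,np.ones(len(s))]@R; c=-R.T@t
    return c+d*((z-c[2])/d[:,2])[:,None]
def project(n,P):
    p,R,t,K=cam(n); return cv2.projectPoints(np.array(P,float).reshape(-1,1,3),np.array(p['rvec'],float),t,K,np.array([p['k1'],0,0,0,0.]))[0].reshape(-1,2)
def cloud(n,D):
    p,R,t,K=cam(n); v,u=np.mgrid[:400,:640]; s=undist(n,np.c_[u.ravel(),v.ravel()])
    X=np.c_[s,np.ones(len(s))]*D.ravel()[:,None]; return ((X-t)@R).reshape(400,640,3)
def grab(n,f):
    I,D=read_camera(n); cv2.imwrite(f'pics/{f}.png',I[:,:,::-1]); np.save(f'{f}.npy',D); return I,D
E
python3 - <<'E'
from h import *
for n in('top','side'):
    I,D=grab(n,n+'0'); p,R,t,K=cam(n); print(n,-R.T@t,R[2],p['fx'],(D>0).mean())
print(read_state())
E
```

```text
top [ 0.47445442 -0.00658224  1.0170393 ] [ 0.13329128 -0.03138775 -0.99057975] 392.2410505533562 0.99619140625
side [ 0.41949941 -1.23882315  1.05732141] [ 0.10568725  0.77355009 -0.62486035] 514.5849796332636 0.98102734375
{'t': 0.1, 'q': array([-1.36437683e+00,  1.31051239e-01,  1.48920219e+00,  1.63962490e-05,
        1.52303139e+00, -8.53995088e-02]), 'dq': array([-0.00065591, -0.00026731, -0.00272393, -0.00040923, -0.00101401,
        0.00027509]), 'joint_torque': array([ 1.51825996e-03, -5.61342251e+01, -4.93097413e+01,  7.71041005e-02,
        2.91364803e-02, -3.71625094e-05]), 'tool_pos': array([ 0.17259559, -0.5744063 ,  0.40379518]), 'orientation': array([-3.10653843e+00, -4.56516505e-01,  1.34989626e-04]), 'force': array([-0.6835457 ,  0.24742737,  0.25913503]), 'wrist_torque': array([-0.07786911, -0.00947042,  0.01166052]), 'gripper_force': 0.0, 'opening': 0.09286791715985217}
```

View pics/top0.png

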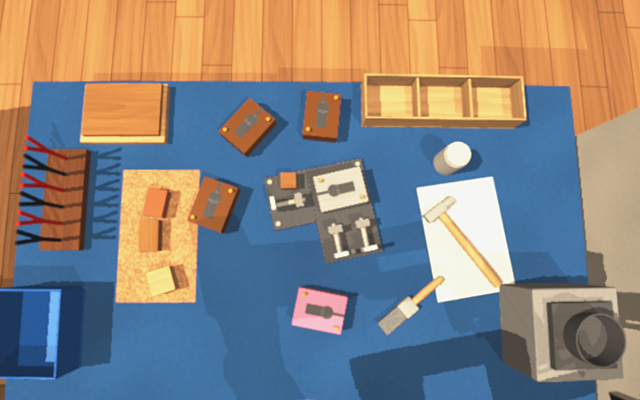

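View pics/side0.png

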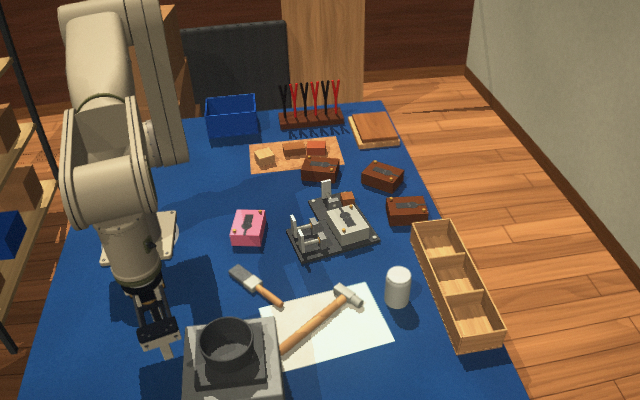

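The fixture is the dark plate at about (320,210) in the top view. It holds the pale steel mould at (341,187), with the two robot-side feelers at (335,240) and (365,235) and the end feeler at (290,200). The mould look-alikes are brown at (247,126), (321,115) and (214,204), and pink at (320,310). Only the steel one sits in the fixture, so I'll confirm it in a crop.

```bash
python3 - <<'E'
from h import *
I=cv2.imread('pics/top0.png'); c=I[150:270,255:395]; cv2.imwrite('pics/crop0.png',cv2.resize(c,None,fx=5,fy=5,interpolation=cv2.INTER_CUBIC))
D=np.load('top0.npy'); C=cloud('top',D); 
z=C[...,2]
# heights map of crop
np.set_printoptions(linewidth=250)
print((z[150:270:4,255:395:4]*1000).round().astype(int))
E
```

```text
[[-1  0 -1 ... -1  2 -1]
 [-1  4 -2 ... -2  2  0]
 [ 2  0 -1 ...  0 -2  1]
 ...
 [ 0 -2  2 ...  2  2 -1]
 [ 2 -1 -1 ...  2  0 -1]
 [-2 -2 -1 ...  0  0 -1]]
```

View pics/crop0.png

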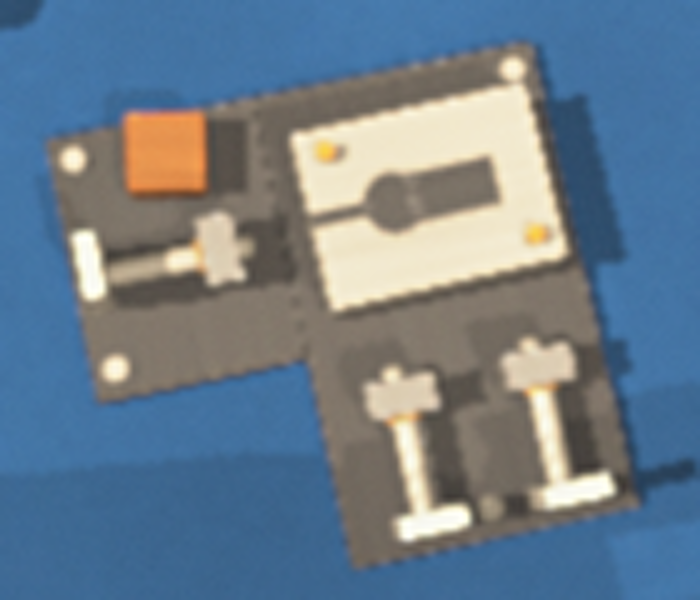

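The crop confirms it: pale steel block with two brass pins at (325,152) and (537,233) in crop pixels, inside the dark L-plate. The three white tabs are at (88,265), (432,524) and (575,490), and the orange stamp is at (166,152). Next I'll measure the poses.

```bash
cat > m.py <<'E'
from h import *
from scipy.optimize import least_squares
def T(p,xy): c,s=np.cos(p[2]),np.sin(p[2]); return np.asarray(xy)@np.array([[c,s],[-s,c]])+p[:2]
def edgefit(mask,n,z,poly,p0,tol=.006):
    cs=cv2.findContours(mask,cv2.RETR_EXTERNAL,cv2.CHAIN_APPROX_NONE)[0]; c=max(cs,key=cv2.contourArea).reshape(-1,2)
    W=ray_plane(n,c,z)[:,:2]; A=np.array(poly); B=np.roll(A,-1,0)
    ctr=A.mean(0)
    def d(p):
        c_,s_=np.cos(p[2]),np.sin(p[2]); L=(W-p[:2])@np.array([[c_,-s_],[s_,c_]])
        ds=[]
        for a,b in zip(A,B):
            t=np.clip(((L-a)@(b-a))/((b-a)@(b-a)),0,1); q=L-(a+t[:,None]*(b-a)); nrm=np.array([(b-a)[1],-(b-a)[0]])/np.linalg.norm(b-a)
            ds.append(np.c_[np.linalg.norm(q,axis=1),(L-a)@nrm])
        ds=np.array(ds); k=ds[:,:,0].argmin(0); return ds[k,range(len(L)),1]
    r=least_squares(lambda p:d(p),p0,loss='soft_l1',f_scale=.0015); e=d(r.x); return r.x,np.median(abs(e)),len(e)
PL=np.array([(80,-75),(80,185),(-60,185),(-60,75),(-170,75),(-170,-75)])/1e3
MO=np.array([(45,-60),(45,60),(-45,60),(-45,-60)])/1e3
def corners(px): return np.array(px)/5+np.array([255,150])-.4
def rigid(A,B):
    A=np.array(A);B=np.array(B);a=A-A.mean(0);b=B-B.mean(0);th=np.arctan2((a[:,0]*b[:,1]-a[:,1]*b[:,0]).sum(),(a*b).sum());c,s=np.cos(th),np.sin(th)
    return np.r_[B.mean(0)-np.array([[c,-s],[s,c]])@A.mean(0),th]
E
python3 - <<'E'
from m import *
I=cv2.imread('pics/top0.png'); hsv=cv2.cvtColor(I,cv2.COLOR_BGR2HSV)
px=corners([(537,42),(47,140),(98,402),(308,358),(355,567),(638,500)])
W=ray_plane('top',px,.012)[:,:2]; p0=rigid(PL,W); print('hand',p0.round(4),(1000*(T(p0,PL)-W)).round(1).tolist())
roi=np.zeros((400,640),np.uint8); roi[152:268,258:388]=255
blue=cv2.inRange(hsv,(95,90,0),(125,255,255)); m=cv2.bitwise_and(~blue,roi)
m=cv2.morphologyEx(m,cv2.MORPH_OPEN,np.ones((5,5)))
pf,e,n=edgefit(m,'top',.012,PL,p0); print('fix',pf.round(4),e,n)
mx=corners([(525,85),(292,132),(332,312),(570,255)]); Wm=ray_plane('top',mx,.057)[:,:2]; q0=rigid(MO,Wm); print('mould hand',q0.round(4),(1000*(T(q0,MO)-Wm)).round(1).tolist())
br=cv2.inRange(hsv,(0,0,175),(179,110,255)); r2=np.zeros((400,640),np.uint8); cv2.fillConvexPoly(r2,mx.round().astype(int),255); r2=cv2.dilate(r2,np.ones((9,9)))
mm=cv2.morphologyEx(cv2.bitwise_and(br,r2),cv2.MORPH_CLOSE,np.ones((11,11)));
q,e,n=edgefit(mm,'top',.057,MO,q0); print('mould',q.round(4),e,n)
pins=ray_plane('top',corners([(325,151),(538,232)]),.065)[:,:2]; print('pins',pins,T(q,[(.032,.046)]))
# tabs: top face centres at z .085
tb=ray_plane('top',corners([(86,265),(432,522),(574,488)]),.085)[:,:2]
c,s=np.cos(pf[2]),np.sin(pf[2]); print('tabs in fixture mm',(1000*(tb-pf[:2])@np.array([[c,-s],[s,c]])).round(1))
# expected contact
c2,s2=np.cos(q[2]),np.sin(q[2])
for nm,tip,dr in(('L',(-.075,.035),(1,0)),('R',(-.075,-.035),(1,0)),('E',(0,.092),(0,-1))):
    for g in np.arange(0,.06,.0002):
        P=T(pf,[np.array(tip)+g*np.array(dr)]); L=((P-q[:2])@np.array([[c2,-s2],[s2,c2]]))[0]
        if (L[0]>-.045 if nm!='E' else L[1]<.06): break
    print(nm,'meets at',g.round(4))
for nm,xy in(('L',(-.160,.035)),('R',(-.160,-.035)),('E',(0,.177))): print(nm,'tab back at 0',T(pf,[xy]).round(4))
E
```

```text
hand [ 0.6378 -0.0875  0.2069] [[1.4, 2.5], [1.1, 0.2], [0.4, -0.6], [0.6, -0.8], [-0.6, 0.1], [-2.9, -1.3]]
fix [ 0.6374 -0.0861  0.2078] 0.0007236840820554549 378
mould hand [ 0.6402 -0.0857  0.2219] [[0.8, -0.2], [-1.3, -0.2], [1.2, -0.5], [-0.7, 0.9]]
mould [ 0.641  -0.0846  0.2378] 0.0006450216663671515 166
pins [[ 0.66096858 -0.03327002]
 [ 0.62052608 -0.13817977]] [[ 0.66131081 -0.0324006 ]]
tabs in fixture mm [[  -0.5  171.8]
 [-154.5   36.2]
 [-153.1  -33.4]]
L meets at 0.033
R meets at 0.035
E meets at 0.0314
L tab back at 0 [[ 0.4736 -0.0849]]
R tab back at 0 [[ 0.4881 -0.1534]]
E tab back at 0 [[0.6009 0.0871]]
```

```bash
cat > k.py <<'E'
from m import *
from scipy.spatial.transform import Rotation as Ro
PF=np.array([.6374,-.0861,.2078])
def fx(v): # fixture pos (mm) of tool
    c,s=np.cos(PF[2]),np.sin(PF[2]); d=(np.array(v[:2])-PF[:2])@np.array([[c,-s],[s,c]]); return np.r_[d,v[2]]*1e3
def rel(xf,yf,ztip):
    "shift mm in current tool axes to put finger axis at fixture xf,yf (mm), tips at ztip mm"
    s=read_state(); R=Ro.from_rotvec(s['orientation']); P=np.r_[T(PF,[(xf/1e3,yf/1e3)])[0],ztip/1e3+.186]
    Rd=Ro.from_matrix(np.array([[np.cos(PF[2]),np.sin(PF[2]),0],[np.sin(PF[2]),-np.cos(PF[2]),0],[0,0,-1]]).T)
    return (R.inv().apply(P-s['tool_pos'])*1e3).round(1),(R.inv()*Rd).as_rotvec().round(4),fx(s['tool_pos']).round(1),s['t']
E
python3 - <<'E'
from k import *
print(project('top',[[.173,-.575,.4]]))
D=np.load('top0.npy');C=cloud('top',D)
for n,(u0,u1,v0,v1) in dict(box=(500,622,285,380)).items():
    P=C[v0:v1,u0:u1].reshape(-1,3); P=P[P[:,2]>.03]; print(n,P.min(0).round(3),P.max(0).round(3))
D=np.load('side0.npy');C=cloud('side',D); P=C[335:398,200:275].reshape(-1,3);P=P[P[:,2]>.03]; print(P.min(0).round(3),P.max(0).round(3))
print(rel(-200,35,150)); print(rel(-200,35,60))
E
```

```text
[[669.66151787 444.47074132]]
box [ 0.2   -0.699  0.03 ] [ 0.474 -0.007  1.017]
[ 0.238 -1.239  0.154] [ 0.419 -0.552  1.057]
(array([ 389.3, -385.5,   68.5]), array([-0.0017, -0.0001,  0.084 ]), array([-555.5, -381.9,  403.8]), 0.1)
(array([ 389.3, -385.3,  158.5]), array([-0.0017, -0.0001,  0.084 ]), array([-555.5, -381.9,  403.8]), 0.1)
```

```bash
python3 - <<'E'
from k import *
C=cloud('top',np.load('top0.npy'));P=C[285:380,500:622].reshape(-1,3)
P=P[(P[:,2]>.03)&(P[:,2]<.5)];print(np.percentile(P,[1,10,50,90,99.5],axis=0).round(3))
E
```

```text
[[ 0.205 -0.691  0.037]
 [ 0.223 -0.645  0.089]
 [ 0.307 -0.55   0.161]
 [ 0.385 -0.498  0.206]
 [ 0.401 -0.496  0.23 ]]
```

Call:
servo_tool:
  increments:
    - {"slide": [0, -15, -20], "dr": [0, 0, 0], "jaw": 1}
    - {"slide": [0, -45, -50], "dr": [0, 0, 0], "jaw": 1}
    - {"slide": [15, -85, -60], "dr": [0, 0, 0.02], "jaw": 1}
    - {"slide": [45, -120, -60], "dr": [0, 0, 0.04], "jaw": 1}
    - {"slide": [80, -152, -60], "dr": [0, 0, 0.06], "jaw": 1}
    - {"slide": [115, -185, -60], "dr": [0, 0, 0.08], "jaw": 1}
    - {"slide": [150, -217, -50], "dr": [0, 0, 0.084], "jaw": 1}
    - {"slide": [185, -249, -35], "dr": [0, 0, 0.084], "jaw": 1}
    - {"slide": [220, -280, -20], "dr": [0, 0, 0.084], "jaw": 1}
    - {"slide": [255, -310, -5], "dr": [0, 0, 0.084], "jaw": 1}
    - {"slide": [290, -340, 15], "dr": [0, 0, 0.084], "jaw": 1}
    - {"slide": [325, -365, 35], "dr": [0, 0, 0.084], "jaw": 1}
    - {"slide": [355, -378, 50], "dr": [0, 0, 0.084], "jaw": 1}
    - {"slide": [378, -385, 62], "dr": [0, 0, 0.084], "jaw": 1}
    - {"slide": [389, -385, 68], "dr": [-0.0017, 0, 0.084], "jaw": 1}
    - {"slide": [389, -385, 68], "dr": [-0.0017, 0, 0.084], "jaw": 1}
    - {"slide": [389, -385, 68], "dr": [-0.0017, 0, 0.084], "jaw": 1}
  force: 20

```text
t: 1.8
tool_pos: [0.4341, -0.094, 0.3365]
orientation: [3.123, 0.326, -0.002]
force: [0.7, 0.1, -0.5]
opening: 0.0003
gripper_force: 0.0
```

```bash
python3 - <<'E'
from k import *
print(rel(-200,35,60)); s=read_state();print(s['force'],s['opening'])
E
```

```text
(array([ 0.6, -0.9, 90.5]), array([0.0012, 0.0011, 0.0005]), array([-200.5,   34.2,  336.5]), 1.8)
[ 0.66205     0.09712582 -0.52703283] 0.0003092322075483779
```

Call:
servo_tool:
  increments:
    - {"slide": [0, 0, 30], "dr": [0, 0, 0], "jaw": 1}
    - {"slide": [0, -1, 65], "dr": [0, 0, 0], "jaw": 1}
    - {"slide": [0, -1, 85], "dr": [0, 0, 0], "jaw": 1}
    - {"slide": [5, -1, 90], "dr": [0, 0, 0], "jaw": 1}
    - {"slide": [15, -1, 90], "dr": [0, 0, 0], "jaw": 1}
    - {"slide": [22, -1, 90], "dr": [0, 0, 0], "jaw": 1}
    - {"slide": [25, -1, 90], "dr": [0, 0, 0], "jaw": 1}
    - {"slide": [25, -1, 90], "dr": [0, 0, 0], "jaw": 1}

```text
t: 2.6
tool_pos: [0.4598, -0.0881, 0.248]
orientation: [3.122, 0.326, 0.003]
force: [0.1, -1.1, 0.3]
opening: 0.0008
gripper_force: 0.0
```

```bash
python3 - <<'E'
from k import *
grab('top','top1'); grab('side','side1')
I=cv2.imread('pics/side1.png');cv2.imwrite('pics/c1.png',cv2.resize(I[160:275,250:400],None,fx=5,fy=5,interpolation=cv2.INTER_CUBIC))
print(rel(-200,35,60)); s=read_state();print(s['force'],s['wrist_torque'])
E
```

```text
(array([-25.1,  -0.1,   1.3]), array([ 0.0021, -0.0007,  0.0003]), array([-174.9,   34.9,  247.3]), 2.7)
[-0.15207614  0.13941832 -0.46107918] [ 0.02058386 -0.02258586  0.00288118]
```

View pics/c1.png

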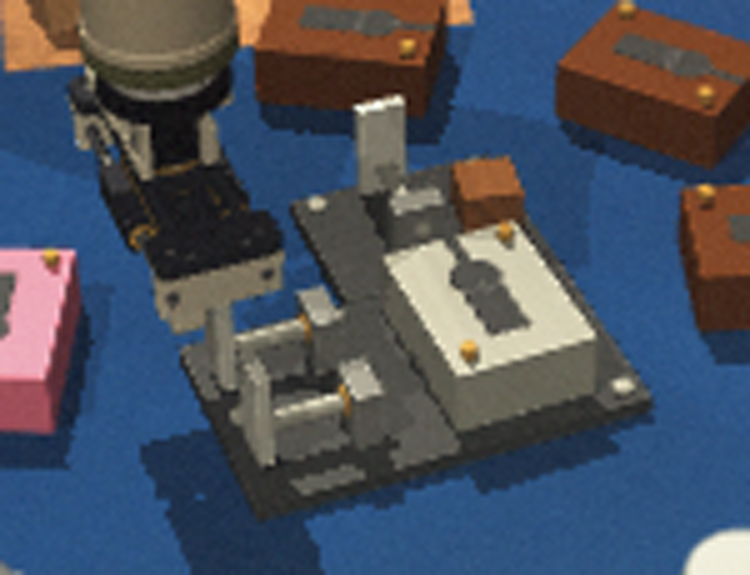

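Call:
servo_tool:
  increments:
    - {"slide": [4, 0, 0], "dr": [0, 0, 0], "jaw": 1}
    - {"slide": [7, 0, 0], "dr": [0, 0, 0], "jaw": 1}
    - {"slide": [9, 0, 0], "dr": [0, 0, 0], "jaw": 1}
    - {"slide": [11, 0, 0], "dr": [0, 0, 0], "jaw": 1}
    - {"slide": [13, 0, 0], "dr": [0, 0, 0], "jaw": 1}
    - {"slide": [15, 0, 0], "dr": [0, 0, 0], "jaw": 1}
    - {"slide": [17, 0, 0], "dr": [0, 0, 0], "jaw": 1}
    - {"slide": [19, 0, 0], "dr": [0, 0, 0], "jaw": 1}
    - {"slide": [21, 0, 0], "dr": [0, 0, 0], "jaw": 1}
    - {"slide": [23, 0, 0], "dr": [0, 0, 0], "jaw": 1}
    - {"slide": [25, 0, 0], "dr": [0, 0, 0], "jaw": 1}
    - {"slide": [27, 0, 0], "dr": [0, 0, 0], "jaw": 1}
    - {"slide": [29, 0, 0], "dr": [0, 0, 0], "jaw": 1}
    - {"slide": [31, 0, 0], "dr": [0, 0, 0], "jaw": 1}
    - {"slide": [33, 0, 0], "dr": [0, 0, 0], "jaw": 1}

```text
t: 4.2
tool_pos: [0.4912, -0.0812, 0.2467]
orientation: [3.123, 0.326, 0.0]
force: [-2.1, -0.9, 1.4]
opening: 0.0004
gripper_force: 1.1
```

```bash
cat > st.py <<'E'
from k import *
s=read_state(); c,sn=np.cos(PF[2]),np.sin(PF[2]); f=s['force']; print('t',s['t'],'fix',fx(s['tool_pos']).round(2),'F fix',round(c*f[0]+sn*f[1],2),round(-sn*f[0]+c*f[1],2),round(f[2],2),'tq',s['wrist_torque'].round(3))
E
python3 st.py
```

```text
t 4.2 fix [-142.07   34.99  246.72] F fix -2.22 -0.47 1.44 tq [-0.054  0.335 -0.011]
```

Call:
servo_tool:
  increments:
    - {"slide": [1, 0, 0], "dr": [0, 0, 0], "jaw": 1}
    - {"slide": [2, 0, 0], "dr": [0, 0, 0], "jaw": 1}
    - {"slide": [3, 0, 0], "dr": [0, 0, 0], "jaw": 1}

```text
t: 4.5
tool_pos: [0.494, -0.0806, 0.2467]
orientation: [3.123, 0.326, 0.0]
force: [-2.7, 0.5, 0.8]
opening: 0.0004
gripper_force: 1.0
```

```bash
python3 st.py
```

```text
t 4.5 fix [-139.18   35.01  246.71] F fix -2.57 1.07 0.78 tq [-0.097  0.375  0.027]
```

Call:
servo_tool:
  increments:
    - {"slide": [0.5, 0, 0], "dr": [0, 0, 0], "jaw": 1}
    - {"slide": [1, 0, 0], "dr": [0, 0, 0], "jaw": 1}

```text
t: 4.7
tool_pos: [0.4949, -0.0804, 0.2467]
orientation: [3.123, 0.326, 0.0]
force: [-1.3, -0.4, 1.8]
opening: 0.0003
gripper_force: 1.0
```

```bash
python3 st.py
```

```text
t 4.7 fix [-138.21   35.01  246.71] F fix -1.33 -0.16 1.77 tq [-0.048  0.368 -0.005]
```

Call:
servo_tool:
  increments:
    - {"slide": [0.5, 0, 0], "dr": [0, 0, 0], "jaw": 1}
    - {"slide": [1, 0, 0], "dr": [0, 0, 0], "jaw": 1}

```text
t: 4.9
tool_pos: [0.4959, -0.0802, 0.2467]
orientation: [3.123, 0.326, 0.0]
force: [-2.2, 0.1, 0.2]
opening: 0.0005
gripper_force: 1.0
```

```bash
python3 st.py
```

```text
t 4.9 fix [-137.24   35.    246.7 ] F fix -2.12 0.53 0.23 tq [-0.074  0.323  0.009]
```

Call:
servo_tool:
  increments:
    - {"slide": [0.3, 0, 0], "dr": [0, 0, 0], "jaw": 1}
    - {"slide": [0.5, 0, 0], "dr": [0, 0, 0], "jaw": 1}

```text
t: 5.1
tool_pos: [0.4964, -0.0801, 0.2467]
orientation: [3.123, 0.326, 0.0]
force: [-3.2, -0.4, 0.9]
opening: 0.0003
gripper_force: 1.3
```

```bash
python3 st.py
```

```text
t 5.1 fix [-136.74   35.    246.72] F fix -3.18 0.22 0.92 tq [-0.1    0.458  0.003]
```

Call:
servo_tool:
  increments:
    - {"slide": [0.2, 0, 0], "dr": [0, 0, 0], "jaw": 1}
    - {"slide": [0.4, 0, 0], "dr": [0, 0, 0], "jaw": 1}

```text
t: 5.3
tool_pos: [0.4966, -0.08, 0.2467]
orientation: [3.123, 0.326, -0.001]
force: [-4.3, -0.9, 2.7]
opening: 0.0006
gripper_force: 2.4
```

```bash
python3 st.py
```

```text
t 5.3 fix [-136.48   34.98  246.72] F fix -4.43 0.05 2.72 tq [-0.099  0.747  0.004]
```

Call:
servo_tool:
  increments:
    - {"slide": [-3, 0, 0], "dr": [0, 0, 0], "jaw": 1}
    - {"slide": [-18, 0, 0], "dr": [0, 0, 0], "jaw": 1}
    - {"slide": [-38, 8, 0], "dr": [0, 0, 0], "jaw": 1}
    - {"slide": [-48, 30, 0], "dr": [0, 0, 0], "jaw": 1}
    - {"slide": [-48, 55, 0], "dr": [0, 0, 0], "jaw": 1}
    - {"slide": [-45, 68, 0], "dr": [0, 0, 0], "jaw": 1}
    - {"slide": [-38, 70, 0], "dr": [0, 0, 0], "jaw": 1}
    - {"slide": [-34, 70, 0], "dr": [0, 0, 0], "jaw": 1}
    - {"slide": [-31, 70, 0], "dr": [0, 0, 0], "jaw": 1}
    - {"slide": [-28, 70, 0], "dr": [0, 0, 0], "jaw": 1}
    - {"slide": [-25, 70, 0], "dr": [0, 0, 0], "jaw": 1}
    - {"slide": [-22, 70, 0], "dr": [0, 0, 0], "jaw": 1}
    - {"slide": [-19, 70, 0], "dr": [0, 0, 0], "jaw": 1}
    - {"slide": [-16, 70, 0], "dr": [0, 0, 0], "jaw": 1}
    - {"slide": [-13, 70, 0], "dr": [0, 0, 0], "jaw": 1}
    - {"slide": [-10, 70, 0], "dr": [0, 0, 0], "jaw": 1}
    - {"slide": [-8, 70, 0], "dr": [0, 0, 0], "jaw": 1}
    - {"slide": [-6, 70, 0], "dr": [0, 0, 0], "jaw": 1}
    - {"slide": [-5, 70, 0], "dr": [0, 0, 0], "jaw": 1}

```text
t: 7.2
tool_pos: [0.5065, -0.1495, 0.2468]
orientation: [3.123, 0.326, 0.0]
force: [-2.2, 1.1, -1.3]
opening: 0.0005
gripper_force: 1.0
```

```bash
python3 st.py
```

```text
t 7.2 fix [-141.21  -35.03  246.77] F fix -1.9 1.48 -1.27 tq [0.079 0.392 0.033]
```

Call:
servo_tool:
  increments:
    - {"slide": [0.5, 0, 0], "dr": [0, 0, 0], "jaw": 1}
    - {"slide": [1, 0, 0], "dr": [0, 0, 0], "jaw": 1}

```text
t: 7.4
tool_pos: [0.5073, -0.1494, 0.2468]
orientation: [3.123, 0.326, 0.0]
force: [-2.2, 0.4, -1.2]
opening: 0.0006
gripper_force: 1.0
```

```bash
python3 st.py
```

```text
t 7.4 fix [-140.38  -35.05  246.76] F fix -2.06 0.84 -1.24 tq [0.077 0.34  0.023]
```

Call:
servo_tool:
  increments:
    - {"slide": [0.7, 0, 0], "dr": [0, 0, 0], "jaw": 1}
    - {"slide": [1.4, 0, 0], "dr": [0, 0, 0], "jaw": 1}

```text
t: 7.6
tool_pos: [0.5087, -0.1491, 0.2468]
orientation: [3.123, 0.326, 0.0]
force: [-2.8, 0.6, -1.5]
opening: 0.0003
gripper_force: 1.0
```

```bash
python3 st.py
```

```text
t 7.6 fix [-138.96  -35.07  246.84] F fix -2.59 1.13 -1.48 tq [0.069 0.361 0.008]
```

Call:
servo_tool:
  increments:
    - {"slide": [0.4, 0, 0], "dr": [0, 0, 0], "jaw": 1}
    - {"slide": [0.7, 0, 0], "dr": [0, 0, 0], "jaw": 1}

```text
t: 7.8
tool_pos: [0.5094, -0.1489, 0.2469]
orientation: [3.123, 0.326, 0.0]
force: [-2.3, 0.2, -1.6]
opening: 0.0006
gripper_force: 1.0
```

```bash
python3 st.py
```

```text
t 7.8 fix [-138.21  -35.07  246.88] F fix -2.21 0.65 -1.6 tq [-0.027  0.39   0.015]
```

Call:
servo_tool:
  increments:
    - {"slide": [0.5, 0, 0], "dr": [0, 0, 0], "jaw": 1}
    - {"slide": [1, 0, 0], "dr": [0, 0, 0], "jaw": 1}

```text
t: 8.0
tool_pos: [0.5104, -0.1487, 0.2469]
orientation: [3.123, 0.326, 0.0]
force: [-1.8, -0.5, -1.7]
opening: 0.0003
gripper_force: 1.0
```

```bash
python3 st.py
```

```text
t 8.0 fix [-137.2   -35.08  246.87] F fix -1.87 -0.12 -1.72 tq [-0.009  0.34   0.043]
```

Call:
servo_tool:
  increments:
    - {"slide": [0.3, 0, 0], "dr": [0, 0, 0], "jaw": 1}
    - {"slide": [0.5, 0, 0], "dr": [0, 0, 0], "jaw": 1}

```text
t: 8.2
tool_pos: [0.5109, -0.1486, 0.2469]
orientation: [3.123, 0.326, 0.001]
force: [-2.0, 0.1, -1.0]
opening: 0.0006
gripper_force: 1.0
```

```bash
python3 st.py
```

```text
t 8.2 fix [-136.67  -35.06  246.89] F fix -1.93 0.48 -1.0 tq [-0.06   0.372  0.007]
```

Call:
servo_tool:
  increments:
    - {"slide": [0.4, 0, 0], "dr": [0, 0, 0], "jaw": 1}
    - {"slide": [0.7, 0, 0], "dr": [0, 0, 0], "jaw": 1}

```text
t: 8.4
tool_pos: [0.5116, -0.1485, 0.2469]
orientation: [3.123, 0.326, 0.0]
force: [-2.3, -0.8, -1.4]
opening: 0.0004
gripper_force: 1.0
```

```bash
python3 st.py
```

```text
t 8.4 fix [-136.    -35.06  246.87] F fix -2.38 -0.28 -1.42 tq [-0.105  0.33   0.061]
```

Call:
servo_tool:
  increments:
    - {"slide": [0.3, 0, 0], "dr": [0, 0, 0], "jaw": 1}
    - {"slide": [0.5, 0, 0], "dr": [0, 0, 0], "jaw": 1}

```text
t: 8.6
tool_pos: [0.512, -0.1484, 0.2469]
orientation: [3.123, 0.326, 0.0]
force: [-3.0, -0.4, -1.5]
opening: 0.0005
gripper_force: 1.0
```

```bash
python3 st.py
```

```text
t 8.6 fix [-135.5   -35.06  246.89] F fix -3.0 0.27 -1.51 tq [-0.21   0.29  -0.005]
```

Call:
servo_tool:
  increments:
    - {"slide": [0.3, 0, 0], "dr": [0, 0, 0], "jaw": 1}
    - {"slide": [0.5, 0, 0], "dr": [0, 0, 0], "jaw": 1}

```text
t: 8.8
tool_pos: [0.5124, -0.1483, 0.2469]
orientation: [3.123, 0.326, -0.0]
force: [-3.3, -2.1, 0.1]
opening: 0.0004
gripper_force: 2.0
```

```bash
python3 st.py
```

```text
t 8.8 fix [-135.12  -35.06  246.89] F fix -3.71 -1.37 0.15 tq [-0.208  0.612  0.003]
```

Call:
servo_tool:
  increments:
    - {"slide": [0.3, 0, 0], "dr": [0, 0, 0], "jaw": 1}
    - {"slide": [0.5, 0, 0], "dr": [0, 0, 0], "jaw": 1}

```text
t: 9.0
tool_pos: [0.5127, -0.1482, 0.2469]
orientation: [3.123, 0.326, -0.001]
force: [-7.2, -0.4, 3.2]
opening: 0.0002
gripper_force: 3.3
```

```bash
python3 st.py
```

```text
t 9.0 fix [-134.82  -35.08  246.88] F fix -7.17 1.08 3.21 tq [-0.316  1.085  0.033]
```

Call:
servo_tool:
  increments:
    - {"slide": [-3, 0, 0], "dr": [0, 0, 0], "jaw": 1}
    - {"slide": [-18, 0, 0], "dr": [0, 0, 0], "jaw": 1}
    - {"slide": [-30, 0, -20], "dr": [0, 0, 0], "jaw": 1}
    - {"slide": [-30, 0, -55], "dr": [0, 0, 0], "jaw": 1}
    - {"slide": [-22, -15, -75], "dr": [0, 0, 0], "jaw": 1}
    - {"slide": [0, -50, -80], "dr": [0, 0, 0], "jaw": 1}
    - {"slide": [25, -85, -80], "dr": [0, 0, 0], "jaw": 1}
    - {"slide": [50, -120, -80], "dr": [0, 0, 0], "jaw": 1}
    - {"slide": [75, -155, -80], "dr": [0, 0, 0], "jaw": 1}
    - {"slide": [100, -190, -80], "dr": [0, 0, 0], "jaw": 1}
    - {"slide": [122, -222, -80], "dr": [0, 0, 0], "jaw": 1}
    - {"slide": [133, -243, -75], "dr": [0, 0, 0], "jaw": 1}
    - {"slide": [135, -250, -60], "dr": [0, 0, 0], "jaw": 1}
    - {"slide": [135, -250, -60], "dr": [0, 0, 0], "jaw": 1}

```text
t: 10.4
tool_pos: [0.5925, 0.1252, 0.3036]
orientation: [3.123, 0.328, -0.005]
force: [-0.4, -1.6, -0.1]
opening: 0.0006
gripper_force: 0.0
```

```bash
python3 st.py; python3 - <<'E'
from k import *
grab('top','top2');grab('side','side2')
I=cv2.imread('pics/side2.png');cv2.imwrite('pics/c2.png',cv2.resize(I[120:275,220:400],None,fx=3.8,fy=3.8,interpolation=cv2.INTER_CUBIC))
print(rel(0,212,60))
E
```

```text
t 10.4 fix [ -0.35 215.98 303.6 ] F fix -0.68 -1.52 -0.05 tq [-0.017 -0.012  0.044]
(array([ 0.4,  2.3, 59.4]), array([ 0.0018,  0.0019, -0.0003]), array([-3.000e-01,  2.144e+02,  3.054e+02]), 10.5)
```

View pics/c2.png

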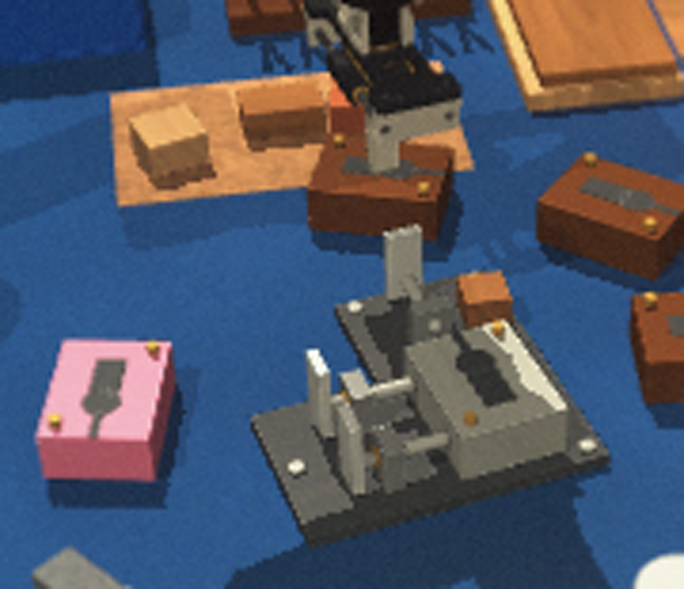

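Both robot-side tips now touch the mould, at crop pixels (408,385) and (445,440). The closed fingers hover behind the end tab, which is at (403,260). Next I'll lower them and push the end feeler.

Call:
servo_tool:
  increments:
    - {"slide": [0, 0, 25], "dr": [0, 0, 0], "jaw": 1}
    - {"slide": [0, 0, 48], "dr": [0, 0, 0], "jaw": 1}
    - {"slide": [0, 2, 59], "dr": [0, 0, 0], "jaw": 1}
    - {"slide": [0, 6, 59], "dr": [0, 0, 0], "jaw": 1}
    - {"slide": [0, 12, 59], "dr": [0, 0, 0], "jaw": 1}
    - {"slide": [0, 15, 59], "dr": [0, 0, 0], "jaw": 1}
    - {"slide": [0, 18, 59], "dr": [0, 0, 0], "jaw": 1}
    - {"slide": [0, 21, 59], "dr": [0, 0, 0], "jaw": 1}
    - {"slide": [0, 24, 59], "dr": [0, 0, 0], "jaw": 1}
    - {"slide": [0, 27, 59], "dr": [0, 0, 0], "jaw": 1}
    - {"slide": [0, 30, 59], "dr": [0, 0, 0], "jaw": 1}
    - {"slide": [0, 33, 59], "dr": [0, 0, 0], "jaw": 1}
    - {"slide": [0, 36, 59], "dr": [0, 0, 0], "jaw": 1}
    - {"slide": [0, 38, 59], "dr": [0, 0, 0], "jaw": 1}
    - {"slide": [0, 40, 59], "dr": [0, 0, 0], "jaw": 1}

```text
t: 12.0
tool_pos: [0.6019, 0.0851, 0.2476]
orientation: [3.123, 0.326, 0.001]
force: [0.4, 2.0, 2.4]
opening: 0.0
gripper_force: 1.1
```

```bash
python3 st.py
```

```text
t 12.0 fix [  0.55 174.85 247.58] F fix 0.84 1.88 2.44 tq [ 0.351 -0.064 -0.013]
```

Call:
servo_tool:
  increments:
    - {"slide": [0, 0.5, 0], "dr": [0, 0, 0], "jaw": 1}
    - {"slide": [0, 1, 0], "dr": [0, 0, 0], "jaw": 1}

```text
t: 12.2
tool_pos: [0.602, 0.0842, 0.2475]
orientation: [3.123, 0.326, 0.001]
force: [0.2, 2.0, 1.6]
opening: 0.0005
gripper_force: 1.1
```

```bash
python3 st.py
```

```text
t 12.2 fix [  0.51 173.95 247.5 ] F fix 0.59 1.91 1.63 tq [ 0.321 -0.093 -0.038]
```

Call:
servo_tool:
  increments:
    - {"slide": [0, 1, 0], "dr": [0, 0, 0], "jaw": 1}
    - {"slide": [0, 2, 0], "dr": [0, 0, 0], "jaw": 1}
    - {"slide": [0, 3, 0], "dr": [0, 0, 0], "jaw": 1}
    - {"slide": [0, 3.5, 0], "dr": [0, 0, 0], "jaw": 1}

```text
t: 12.6
tool_pos: [0.6027, 0.0807, 0.2475]
orientation: [3.123, 0.326, 0.001]
force: [-0.1, 2.4, 1.2]
opening: 0.0008
gripper_force: 1.1
```

```bash
python3 st.py
```

```text
t 12.6 fix [  0.5  170.41 247.53] F fix 0.42 2.36 1.21 tq [ 0.359 -0.135 -0.039]
```

Call:
servo_tool:
  increments:
    - {"slide": [0, 0.5, 0], "dr": [0, 0, 0], "jaw": 1}
    - {"slide": [0, 1, 0], "dr": [0, 0, 0], "jaw": 1}

```text
t: 12.8
tool_pos: [0.6029, 0.0798, 0.2475]
orientation: [3.123, 0.326, 0.0]
force: [0.9, 2.0, 0.9]
opening: 0.0005
gripper_force: 1.1
```

```bash
python3 st.py; python3 - <<'E'
from k import *
# tab top front/back edge & tip gap from side view
grab('side','side3');grab('top','top3')
a=cv2.imread('pics/side3.png')[175:250,300:390];cv2.imwrite('pics/c3.png',cv2.resize(a,None,fx=8,fy=8,interpolation=cv2.INTER_CUBIC))
E
```

```text
t 12.8 fix [  0.49 169.46 247.51] F fix 1.26 1.81 0.89 tq [ 0.346 -0.171  0.003]
```

View pics/c3.png

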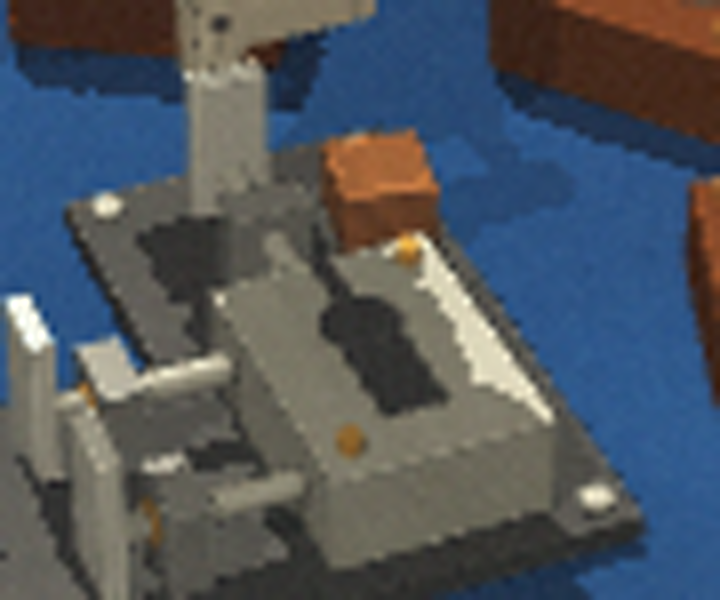

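The end feeler's rod is about to reach the mould, at crop (285,255), and both robot-side tips are in place. I'll continue in small steps.

Call:
servo_tool:
  increments:
    - {"slide": [0, 0.5, 0], "dr": [0, 0, 0], "jaw": 1}
    - {"slide": [0, 1, 0], "dr": [0, 0, 0], "jaw": 1}

```text
t: 13.1
tool_pos: [0.6031, 0.0789, 0.2475]
orientation: [3.123, 0.326, 0.0]
force: [0.7, 2.1, 2.3]
opening: 0.0006
gripper_force: 1.0
```

```bash
python3 st.py
```

```text
t 13.1 fix [  0.43 168.5  247.46] F fix 1.1 1.93 2.33 tq [ 0.364 -0.074  0.042]
```

Call:
servo_tool:
  increments:
    - {"slide": [0, 0.5, 0], "dr": [0, 0, 0], "jaw": 1}
    - {"slide": [0, 1, 0], "dr": [0, 0, 0], "jaw": 1}

```text
t: 13.3
tool_pos: [0.6033, 0.0779, 0.2475]
orientation: [3.123, 0.326, 0.0]
force: [-0.1, 2.1, 0.6]
opening: 0.0005
gripper_force: 1.0
```

```bash
python3 st.py
```

```text
t 13.3 fix [  0.43 167.47 247.46] F fix 0.29 2.08 0.57 tq [ 0.34  -0.066  0.019]
```

Call:
servo_tool:
  increments:
    - {"slide": [0, 0.4, 0], "dr": [0, 0, 0], "jaw": 1}
    - {"slide": [0, 0.8, 0], "dr": [0, 0, 0], "jaw": 1}

```text
t: 13.5
tool_pos: [0.6034, 0.0771, 0.2475]
orientation: [3.123, 0.326, 0.0]
force: [0.4, 2.3, 1.8]
opening: 0.0004
gripper_force: 1.0
```

```bash
python3 st.py
```

```text
t 13.5 fix [  0.44 166.66 247.46] F fix 0.88 2.19 1.78 tq [ 0.351 -0.12   0.007]
```

Call:
servo_tool:
  increments:
    - {"slide": [0, 0.4, 0], "dr": [0, 0, 0], "jaw": 1}
    - {"slide": [0, 0.7, 0], "dr": [0, 0, 0], "jaw": 1}

```text
t: 13.7
tool_pos: [0.6036, 0.0764, 0.2475]
orientation: [3.123, 0.326, 0.0]
force: [0.6, 3.0, 0.9]
opening: 0.0006
gripper_force: 1.0
```

```bash
python3 st.py
```

```text
t 13.7 fix [  0.44 165.95 247.49] F fix 1.22 2.76 0.87 tq [ 0.341 -0.062  0.057]
```

Call:
servo_tool:
  increments:
    - {"slide": [0, 0.4, 0], "dr": [0, 0, 0], "jaw": 1}
    - {"slide": [0, 0.7, 0], "dr": [0, 0, 0], "jaw": 1}

```text
t: 13.9
tool_pos: [0.6038, 0.0757, 0.2475]
orientation: [3.123, 0.326, 0.0]
force: [-0.1, 2.0, 0.9]
opening: 0.0006
gripper_force: 1.0
```

```bash
python3 st.py
```

```text
t 13.9 fix [  0.45 165.24 247.48] F fix 0.31 1.94 0.95 tq [ 0.388 -0.089 -0.038]
```

Call:
servo_tool:
  increments:
    - {"slide": [0, 0.3, 0], "dr": [0, 0, 0], "jaw": 1}
    - {"slide": [0, 0.6, 0], "dr": [0, 0, 0], "jaw": 1}

```text
t: 14.1
tool_pos: [0.6039, 0.0751, 0.2475]
orientation: [3.123, 0.326, 0.0]
force: [0.4, 2.2, 0.6]
opening: 0.0006
gripper_force: 1.0
```

```bash
python3 st.py
```

```text
t 14.1 fix [  0.44 164.68 247.49] F fix 0.89 2.1 0.55 tq [ 0.304 -0.058 -0.011]
```

Call:
servo_tool:
  increments:
    - {"slide": [0, 0.4, 0], "dr": [0, 0, 0], "jaw": 1}
    - {"slide": [0, 0.7, 0], "dr": [0, 0, 0], "jaw": 1}

```text
t: 14.3
tool_pos: [0.604, 0.0744, 0.2475]
orientation: [3.123, 0.326, 0.0]
force: [0.5, 1.5, 0.4]
opening: 0.0004
gripper_force: 1.0
```

```bash
python3 st.py
```

```text
t 14.3 fix [  0.45 163.94 247.52] F fix 0.8 1.38 0.36 tq [ 0.341 -0.039 -0.006]
```

Call:
servo_tool:
  increments:
    - {"slide": [0, 0.3, 0], "dr": [0, 0, 0], "jaw": 1}
    - {"slide": [0, 0.6, 0], "dr": [0, 0, 0], "jaw": 1}

```text
t: 14.5
tool_pos: [0.6041, 0.0738, 0.2475]
orientation: [3.123, 0.326, 0.0]
force: [0.0, 2.6, 0.8]
opening: 0.0008
gripper_force: 1.0
```

```bash
python3 st.py
```

```text
t 14.5 fix [  0.43 163.36 247.47] F fix 0.57 2.55 0.77 tq [ 0.377 -0.003 -0.017]
```

Call:
servo_tool:
  increments:
    - {"slide": [0, 0.3, 0], "dr": [0, 0, 0], "jaw": 1}
    - {"slide": [0, 0.6, 0], "dr": [0, 0, 0], "jaw": 1}

```text
t: 14.7
tool_pos: [0.6042, 0.0733, 0.2475]
orientation: [3.123, 0.326, 0.0]
force: [-0.2, 1.2, 0.8]
opening: 0.0005
gripper_force: 1.0
```

```bash
python3 st.py
```

```text
t 14.7 fix [  0.42 162.77 247.46] F fix 0.03 1.2 0.85 tq [ 0.346 -0.035 -0.008]
```

Call:
servo_tool:
  increments:
    - {"slide": [0, 0.3, 0], "dr": [0, 0, 0], "jaw": 1}
    - {"slide": [0, 0.5, 0], "dr": [0, 0, 0], "jaw": 1}

```text
t: 14.9
tool_pos: [0.6044, 0.0728, 0.2475]
orientation: [3.123, 0.326, 0.0]
force: [-0.5, 2.9, -0.2]
opening: 0.0002
gripper_force: 1.0
```

```bash
python3 st.py
```

```text
t 14.9 fix [  0.45 162.28 247.5 ] F fix 0.1 2.92 -0.21 tq [ 0.354 -0.007  0.034]
```

Call:
servo_tool:
  increments:
    - {"slide": [0, 0.3, 0], "dr": [0, 0, 0], "jaw": 1}
    - {"slide": [0, 0.6, 0], "dr": [0, 0, 0], "jaw": 1}

```text
t: 15.1
tool_pos: [0.6045, 0.0722, 0.2475]
orientation: [3.123, 0.326, 0.0]
force: [-0.1, 2.5, -0.1]
opening: 0.0005
gripper_force: 1.0
```

```bash
python3 st.py
```

```text
t 15.1 fix [  0.43 161.66 247.48] F fix 0.44 2.5 -0.1 tq [ 0.384 -0.029  0.03 ]
```

Call:
servo_tool:
  increments:
    - {"slide": [0, 0.3, 0], "dr": [0, 0, 0], "jaw": 1}
    - {"slide": [0, 0.5, 0], "dr": [0, 0, 0], "jaw": 1}

```text
t: 15.3
tool_pos: [0.6046, 0.0717, 0.2475]
orientation: [3.123, 0.326, 0.0]
force: [-0.1, 1.4, -0.7]
opening: 0.0006
gripper_force: 1.0
```

```bash
python3 st.py
```

```text
t 15.3 fix [  0.44 161.16 247.48] F fix 0.23 1.41 -0.65 tq [ 0.3   -0.073  0.032]
```

```bash
python3 - <<'E'
from k import *
grab('top','top4')
a=cv2.imread('pics/top4.png')[160:240,262:380];cv2.imwrite('pics/c4.png',cv2.resize(a,None,fx=6.5,fy=6.5,interpolation=cv2.INTER_CUBIC))
E
```

View pics/c4.png

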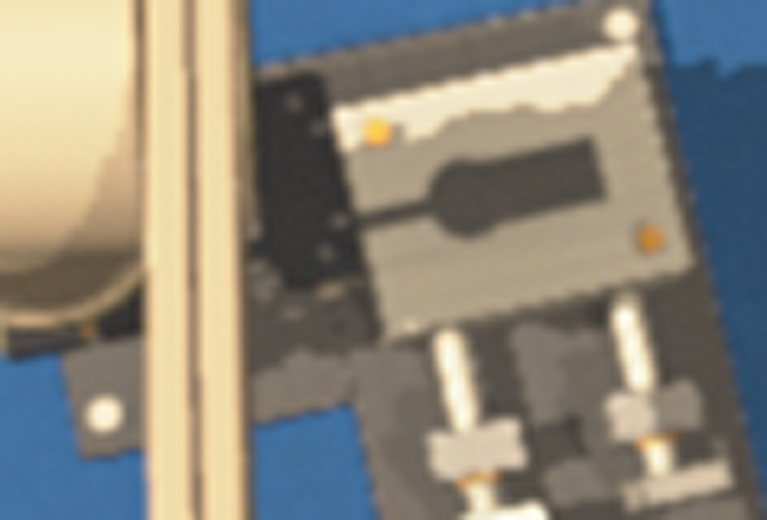

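The gripper hides the end feeler in this view. The far-left pin, at crop (377,131), has not moved, so I'll continue in small steps under force feedback.

Call:
servo_tool:
  increments:
    - {"slide": [0, 0.3, 0], "dr": [0, 0, 0], "jaw": 1}
    - {"slide": [0, 0.6, 0], "dr": [0, 0, 0], "jaw": 1}

```text
t: 15.55
tool_pos: [0.6047, 0.0711, 0.2475]
orientation: [3.123, 0.326, 0.0]
force: [0.7, 1.9, 0.5]
opening: 0.0004
gripper_force: 1.0
```

```bash
python3 st.py
```

```text
t 15.55 fix [  0.46 160.58 247.53] F fix 1.05 1.77 0.52 tq [ 0.38  -0.048 -0.018]
```

Call:
servo_tool:
  increments:
    - {"slide": [0, 0.3, 0], "dr": [0, 0, 0], "jaw": 1}
    - {"slide": [0, 0.5, 0], "dr": [0, 0, 0], "jaw": 1}

```text
t: 15.75
tool_pos: [0.6048, 0.0706, 0.2475]
orientation: [3.123, 0.326, 0.0]
force: [0.6, 1.9, 0.5]
opening: 0.0004
gripper_force: 1.0
```

```bash
python3 st.py
```

```text
t 15.75 fix [  0.45 160.06 247.51] F fix 1.03 1.77 0.5 tq [ 0.35  -0.045 -0.019]
```

Call:
servo_tool:
  increments:
    - {"slide": [0, 0.3, 0], "dr": [0, 0, 0], "jaw": 1}
    - {"slide": [0, 0.6, 0], "dr": [0, 0, 0], "jaw": 1}

```text
t: 15.95
tool_pos: [0.605, 0.07, 0.2475]
orientation: [3.123, 0.326, 0.0]
force: [0.7, 1.8, -0.4]
opening: 0.0003
gripper_force: 1.0
```

```bash
python3 st.py
```

```text
t 15.95 fix [  0.47 159.46 247.53] F fix 1.02 1.65 -0.39 tq [0.379 0.061 0.031]
```

Call:
servo_tool:
  increments:
    - {"slide": [0, 0.3, 0], "dr": [0, 0, 0], "jaw": 1}
    - {"slide": [0, 0.6, 0], "dr": [0, 0, 0], "jaw": 1}

```text
t: 16.15
tool_pos: [0.605, 0.0696, 0.2475]
orientation: [3.123, 0.326, 0.0]
force: [0.1, 4.4, 0.3]
opening: 0.0006
gripper_force: 2.1
```

```bash
python3 st.py
```

```text
t 16.15 fix [  0.47 159.05 247.53] F fix 1.04 4.32 0.33 tq [0.705 0.023 0.053]
```

Contact is clear: the torque doubled to 0.7 N m. I'll retreat and check.

Call:
servo_tool:
  increments:
    - {"slide": [0, -3, 0], "dr": [0, 0, 0], "jaw": 1}
    - {"slide": [0, -15, 0], "dr": [0, 0, 0], "jaw": 1}
    - {"slide": [0, -35, 0], "dr": [0, 0, 0], "jaw": 1}
    - {"slide": [0, -50, -10], "dr": [0, 0, 0], "jaw": 1}
    - {"slide": [0, -50, -50], "dr": [0, 0, 0], "jaw": 1}
    - {"slide": [-10, -60, -90], "dr": [0, 0, 0], "jaw": 1}
    - {"slide": [-40, -75, -110], "dr": [0, 0, 0], "jaw": 1}
    - {"slide": [-75, -95, -120], "dr": [0, 0, 0], "jaw": 1}
    - {"slide": [-110, -120, -120], "dr": [0, 0, 0], "jaw": 1}
    - {"slide": [-145, -150, -120], "dr": [0, 0, 0], "jaw": 1}
    - {"slide": [-175, -180, -120], "dr": [0, 0, 0], "jaw": 1}
    - {"slide": [-200, -210, -120], "dr": [0, 0, 0], "jaw": 1}
    - {"slide": [-210, -220, -120], "dr": [0, 0, 0], "jaw": 1}
    - {"slide": [-210, -220, -120], "dr": [0, 0, 0], "jaw": 1}

```text
t: 17.55
tool_pos: [0.3529, 0.2428, 0.368]
orientation: [3.123, 0.331, 0.003]
force: [0.2, -0.5, -0.7]
opening: 0.0009
gripper_force: 0.0
```

```bash
python3 - <<'E'
from k import *
grab('top','top5')
J=cv2.imread('pics/top0.png');I=cv2.imread('pics/top5.png');cv2.imwrite('pics/c5.png',cv2.resize(I[150:270,255:395],None,fx=5,fy=5,interpolation=cv2.INTER_CUBIC))
for A in(J,I):
    h=cv2.cvtColor(A,cv2.COLOR_BGR2HSV); m=cv2.inRange(h,(12,110,90),(32,255,255))
    for (u,v) in((320,180),(362.4,196.4)):
        u,v=int(u),int(v); w=m[v-5:v+6,u-5:u+6]; y,x=np.nonzero(w); print(x.mean()+u-5,y.mean()+v-5,len(x),end='; ')
    print()
E
```

```text
319.5833333333333 179.75 12; 361.61538461538464 196.3846153846154 13; 
319.5833333333333 179.75 12; 361.61538461538464 196.3846153846154 13;
```

View pics/c5.png

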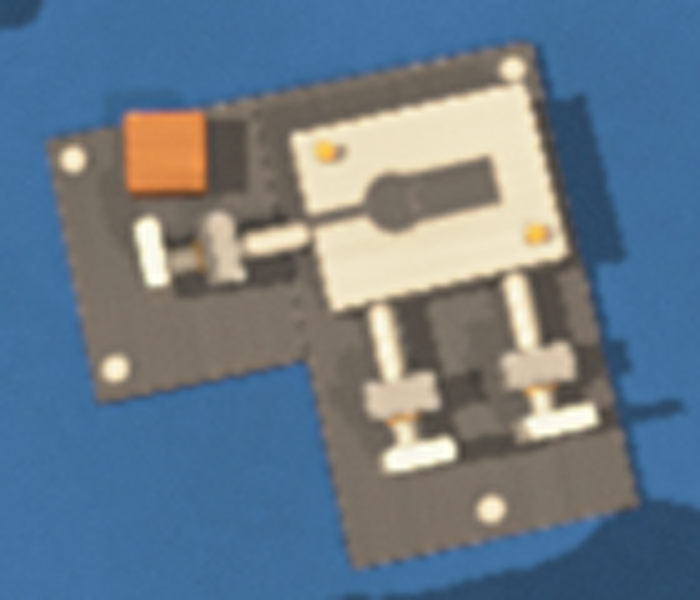

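All three tips reach the mould, at crop (308,235), (380,308) and (513,278). The pin pixels are identical to those at the start, and the stamp hasn't moved. I'm handing in.

```bash
python3 -c "
from plant import *
print(close_job())"
```

```text
the job is handed in; nothing more can be done
None
```

I pushed all three feelers up to the mould and left them touching, with no visible shift of the mould or stamp in the final picture, then handed the job in after about 18 s of the 54 s; no verdict was shown.

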